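# Clock the high spot of a ring blank

### The arm

A 7-joint arm with a two-finger parallel gripper is mounted at the origin on the work surface. World frame = base frame: x ahead of the robot, y to its left, z up, the work surface at z = 0. Lengths are in m, angles in rad, forces in N, time in s.
With the tool pointing down it reaches from about 0.4 to 0.85 m from the base axis. Payload 10.4 kg.
Tool frame: the origin (TCP) lies between the finger pads; the fingertips stand tcp_to_tips ahead of it and the grasp point (between the pads) lies 8 mm behind it (tcp_to_tips is the distance from the TCP to the fingertips, in m); z points along the fingers, y is the line along which they close (so a half turn about z gives the same grasp; the last joint's range is limited). The gripper opens to 85 mm and grips with 20 to 120 N. Pads are 22 mm wide; open, the fingers measure 114 mm over their backs; the gripper's body (76 mm by 85 mm) begins 54 mm behind the grasp point. The pads swing forward as they close: fully open they stand 13 mm farther back than shut.
Start: joints at [1.162, 0.332, -0.065, 1.46, 0.022, 1.35, -0.088], TCP at [0.235, -0.579, 0.21] pointing down, gripper open.
Joint ranges: [-2.6, 2.6], [-0.5, 2.12], [-1.47, 1.34], [0.16, 2.42], [-1.27, 4.41], [0.06, 2.06], [-2.6, 2.6]. Speed limits (rad/s): [2.22, 2.22, 2.79, 2.79, 3.14, 3.14, 3.14].

### API

Orientations are given as a unit quaternion [x, y, z, w].
In Python, from workcell import * gives the robot as it stands.
- The arm moves only by the tool apply_moves, never from a script. Its argument "rows" is a list of rows, each an object of numbers: "x", "y", "z": the shift along the tool's x, y, z in mm; "ax", "ay", "az": the turn, a rotation vector about the tool's x, y, z in degrees; "gripper": the closure, from 0 (fully open) to 1 (shut). A call has 1 to 5 rows; each row shifts and turns the commanded pose from where the row before left it, along the tool's axes as they then stand; what a row does not reach is not made up. A row lasts 1/12 s, in which the tool goes at most 41.7 mm and 7.16 degrees, less where a joint would pass 70% of its speed; a pose out of reach is approached as far as the arm can. A call with a gripper value outside its range is refused whole. The fingers move at their own pace and stop on an object; "newtons" is the grip in N (left out, the last holds). Time passes only in rows, so rows that do not move let the fingers close. It gives the time, the measured TCP pose, the force, the opening and the grip force at its end, in the units of the state.
- get_obs(): the state, without advancing time (a new reading comes with each control period).
- camera(name): name is "side" or "top"; returns a dict with "color" (480x640x3 uint8, red, green, blue), "fov_y" (degrees; the focal length in pixels is half the picture's height over the tangent of half this angle, whatever the lens; pixels are square), "cx", "cy" (the principal point, pixels), "rvec" (rotation vector, rad) and "tvec" (3), from world to camera coordinates, as OpenCV has them. Camera axes: x right, y down, z forward; pixel columns grow to the right and rows downward; lengths in m; the calibration is good to about 2 mm. A picture is of the moment at which its call begins. There is no depth.
- hand_in(): hands the job in; it is judged then, once.
The state is a dict: "clock": time; "joint_pos": joint angles; "joint_velocities": joint speeds; "tau": joint torques, N m; "position": TCP position; "ee_rot": TCP orientation; "ft_force": force on the tool from outside, world axes, zero at the start; "torque": the same for the moment, N m; "grip_width": opening from 0.0 (shut) to 1.0 (fully open); "grasp_force": force on a finger pad.
Only numpy, scipy, OpenCV 4.12 (cv2) and the standard library are available. Lean on these libraries where they do the work, as an engineer would, in place of code of your own. Each camera call takes 0.05 s, during which the arm holds its last target. There are 200 camera calls.

### The job

Slide the plunger indicator up by its post until the plunger presses on the rim of the steel ring blank and the needle has gone about a quarter turn (2 mm), and let go of it there. Then crank the ring through one full turn to see the needle over the whole rim, and leave the ring standing with its highest spot under the plunger and the plunger still pressed on it. Never run the plunger to its inner stop or force it, and leave the other things on the bench alone.

Things in the scene. Friction and masses are not known exactly. Their poses are not given: they have to be found in the camera images.
- stand: Green cast turning stand, fixed to the bench: base plate 170 x 150 x 18 mm and a column dia 96 mm up to 48 mm. Origin: centre of its underside, on the vertical spindle axis; z up. It carries a steel ring blank that turns about this axis without end, either way, against light friction and stays where it is left.
- slide: Fixed dovetail slide of the indicator, 70 x 200 mm, 28 mm high. Its long way is its y axis; the slide's -y axis points at the spindle axis of the stand.
- post_top (a point): Top centre of the upright steel post, dia 16 mm, at the rear of the indicator carriage, 132 mm above the bench; bare down to 54 mm. The carriage slides along the slide's y axis only (50 mm of travel) against about 6 N of friction and stays where it is left; towards -y it brings the plunger to the ring.
- tip (a point): Foremost point of the plunger's round steel tip (dia 10 mm), 77 mm above the bench, 130 mm ahead (slide -y) of the post while the plunger is out. The plunger springs in along the slide's y axis: 8 mm of travel, 1 N at first touch to 4 N when all the way in.
- dial (a point): Centre of the round indicator dial on the carriage (white face dia 64 mm in a black case dia 72 mm, facing up, 93 mm above the bench), 62 mm ahead (slide -y) of the post.
- needle (a joint): Angle of the dial needle, rad: 0 (needle pointing at the post) with the plunger all the way out, growing clockwise (from above) by a quarter turn (1.571) for each 2 mm that the plunger is pressed in, 6.283 (one turn) at its inner stop. The dial has a black tick each 1 mm.
- spindle (a point): On the stand's spindle axis at plunger height, 77 mm above the bench. The ring blank, nominal dia 120 mm, rim 62 to 92 mm high, is centred here. It is out of round: more than one raised place of 1.5 to 3 mm, each 40 to 60 degrees wide with rounded flanks; only the highest counts. Where they lie, seen from the crank, differs every time.
- knob_top (a point): Top centre of the black upright crank knob, dia 18 mm, 147 mm above the bench, bare down to 105 mm, 42 mm out from the spindle axis. It spins freely on its pin, so it can be gripped from above and led round in a circle without turning the hand. The crank is clamped fast to the ring and turns it one to one; its arm lies below 104 mm.
- wrench: Bystander: steel wrench lying flat beside the slide; leave alone.
- bush: Bystander: brass bush, dia 40 mm, 22 mm high; leave alone.
- hammer: Bystander: hammer lying flat; leave alone.
- screwdriver: Bystander: screwdriver lying flat; leave alone.
- weight: Bystander: round black weight with a steel stem, 107 mm high; leave alone.
- jar: Bystander: amber glass jar, dia 64 mm, 85 mm high; leave alone.
- spare: Bystander: dark steel stepped hub, dia 90 mm, 30 mm high; leave alone.
Mind the look-alikes: they are no part of the job. Leave any turquoise look-alike of the stand alone.

How it is judged:
On the way, in this order (a step that is already met when the one before it is completed fails the run):
1. the plunger is pressed in on the ring by 1.2 to 3 mm (needle at 0.94 to 2.36 rad) and the hand is off the indicator (value of joint needle between 0.94 and 2.36 rad and contact force between slide and stand above 0.3 N and contact force between each of the arm, the fingers and slide below 0.3 N), for 0.2 s.
2. the crank knob has gone round to the side opposite its start (more than 76 mm from it) (distance of knob_top from where it was at the start of the episode above 0.076 m).
3. the crank knob has come back round past its start (within 30 mm of it) (distance of knob_top from where it was at the start of the episode below 0.03 m).
At the end, for the whole second after the job is handed in: The ring stands still with its highest spot under the plunger (plunger tip more than 62.5 mm from the spindle axis, the top of the spot being at 63 mm), the plunger still pressed on it, needle at 0.5 to 6.1 rad, hands off (horizontal distance between tip and spindle above 0.0625 m and contact force between slide and stand above 0.3 N and value of joint needle between 0.5 and 6.1 rad and velocity of joint needle below 0.2 rad/s); the robot touches nothing.
It fails at once if the plunger is forced on the ring with more than 10 N (contact force between slide and stand above 10 N).
It fails at once if the plunger is pressed in to its inner stop (needle past 6.2 rad) (value of joint needle above 6.2 rad).
It fails at once if a bystander is moved more than 25 mm (distance of any of wrench, bush, hammer, screwdriver, weight, jar, spare from where it was at the start of the episode above 0.025 m).
It also fails if it takes over 67 s, if anything falls off the work surface, if the arm or the gripper's body presses on something with over 40 N, if the wrist force passes 120 N, or if a joint passes its speed limit or range.

## Working session

There is one attempt and no reset: what is moved stays moved. The work goes in short steps, Python scripts to look and compute and a tool call to move; the robot and the scene stay as the last step left them, time stands still between calls to the robot, and variables do not carry over. Pictures are saved under pics/ and viewed, at most 10 in all, crops included, and the job is handed in when it is done.

Besides the shell and the picture viewer there is one more tool, called after ">>>" as name(argument=value, ...) on one line, values as JSON. apply_moves: Moves the arm, as the interface text tells. Its arguments: {"type":"object","properties":{"rows":{"type":"array","items":{"type":"object","properties":{"x":{"type":"number"},"y":{"type":"number"},"z":{"type":"number"},"ax":{"type":"number"},"ay":{"type":"number"},"az":{"type":"number"},"gripper":{"type":"number"}}}},"newtons":{"type":"number"}},"required":["rows"]}

```bash
mkdir -p pics; cat > h.py <<'E'
from workcell import *
import numpy as np, cv2
def cam(n):
    c=camera(n); im=cv2.cvtColor(c["color"],cv2.COLOR_RGB2BGR); return c,im
def K(c):
    f=240/np.tan(np.radians(c["fov_y"])/2); return np.array([[f,0,c["cx"]],[0,f,c["cy"]],[0,0,1]])
def ray(c,u,v,z):
    R=cv2.Rodrigues(np.array(c["rvec"],float))[0]; t=np.array(c["tvec"],float).reshape(3)
    o=-R.T@t; d=R.T@np.linalg.inv(K(c))@np.array([u,v,1.]); return o+d*(z-o[2])/d[2]
def proj(c,p):
    return cv2.projectPoints(np.array([p],float),np.array(c["rvec"],float),np.array(c["tvec"],float),K(c),None)[0].reshape(2)
E
python3 - <<'E'
from h import *
for n in("top","side"):
    c,im=cam(n); cv2.imwrite(f"pics/{n}0.png",im); print(n,{k:v for k,v in c.items() if k!="color"})
print(get_obs())
E
```

```text
top {'fov_y': 48.08228633230004, 'cx': 326.39645480592304, 'cy': 238.11326258724426, 'rvec': array([ 2.11263874, -2.11298065,  0.23131423]), 'tvec': array([-0.05742043,  0.52437446,  1.33241678])}
side {'fov_y': 46.13828734447244, 'cx': 315.64275283992225, 'cy': 232.0303443769514, 'rvec': array([ 0.92211625, -2.25081818,  1.25895686]), 'tvec': array([0.29375445, 0.29119358, 1.03315174])}
{'clock': 0.1, 'joint_pos': array([ 1.16238456,  0.33279449, -0.06471426,  1.46087236,  0.02157344,
        1.34994064, -0.08851548]), 'joint_velocities': array([ 0.00167859, -0.00105359,  0.00013197, -0.00212722,  0.00036511,
        0.00047224,  0.00160681]), 'tau': array([ 1.63836772e-03, -6.26750708e+01,  4.91113623e-02, -3.92431891e+01,
        1.63931202e-02,  6.97855692e-03,  6.93626566e-05]), 'position': array([ 0.2350604 , -0.57869615,  0.20919724]), 'ee_rot': array([ 9.81449952e-01,  1.91717383e-01, -1.42223456e-04, -6.44845591e-04]), 'ft_force': array([-1.03926805, -0.00344496, -0.57708628]), 'torque': array([-0.02538642,  0.04088006,  0.04838582]), 'grasp_force': 0.0, 'grip_width': 1.0020299566274045}
```

View pics/top0.png

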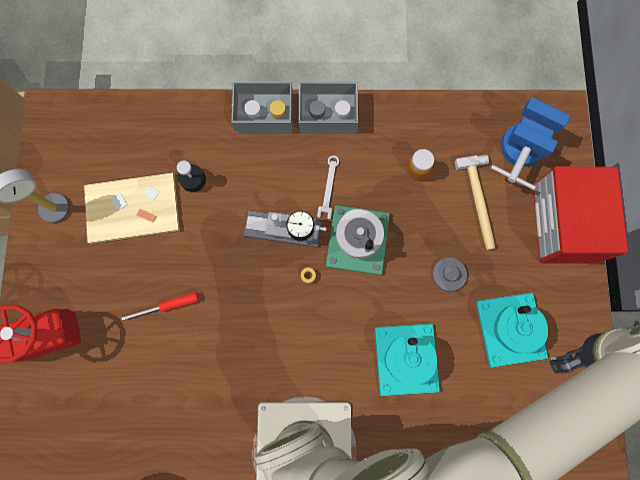

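View pics/side0.png

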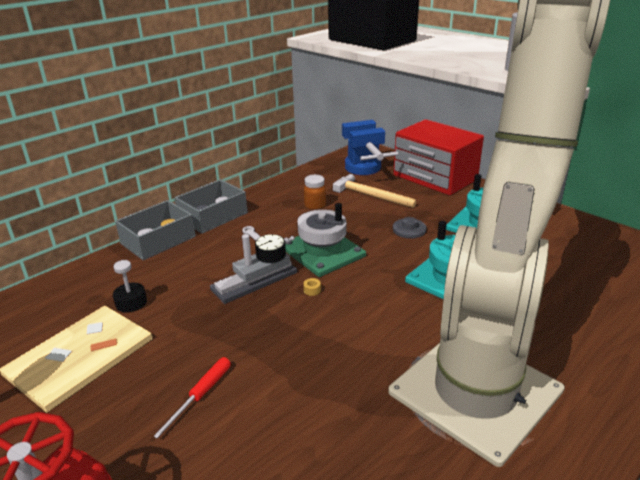

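The top view shows the green stand at (358,240) with its knob at (369,243). The dial is at (300,225) and the slide lies to its left, with the post near (275,216). The two turquoise stands at (408,358) and (515,328) are look-alikes, because the real stand is green and the slide points at it. I'll confirm this in an enlarged crop.

```bash
cat > d.py <<'E'
from h import *
def big(im,x0,y0,x1,y1,s): return cv2.resize(im[y0:y1,x0:x1],None,fx=s,fy=s,interpolation=cv2.INTER_CUBIC)
def blob(im,lo,hi,box):
    x0,y0,x1,y1=box; m=cv2.inRange(cv2.cvtColor(im[y0:y1,x0:x1],cv2.COLOR_BGR2HSV),lo,hi)
    n,l,s,ce=cv2.connectedComponentsWithStats(m)
    return [(int(s[i,4]),(ce[i]+[x0,y0]).round(2)) for i in range(1,n) if s[i,4]>15]
E
python3 - <<'E'
from d import *
c,im=cam("top"); c2,im2=cam("side")
a=big(im,235,185,395,285,5); b=big(im2,200,180,370,300,4.7)
cv2.imwrite("pics/t1.png",a);cv2.imwrite("pics/s1.png",b)
for s,ce in blob(im,(0,0,200),(180,50,255),(280,205,322,245)): print("white",s,ce,ray(c,*ce,.093))
for s,ce in blob(im,(0,0,0),(180,255,45),(330,205,390,275)): print("dark",s,ce,ray(c,*ce,.147))
E
```

```text
white 22 [318.95 210.95] [ 0.5868621  -0.03842199  0.093     ]
white 436 [300.15 223.85] [0.55316233 0.00894348 0.093     ]
dark 41 [369.1  244.39] [ 0.4894293 -0.1594654  0.147    ]
```

View pics/t1.png

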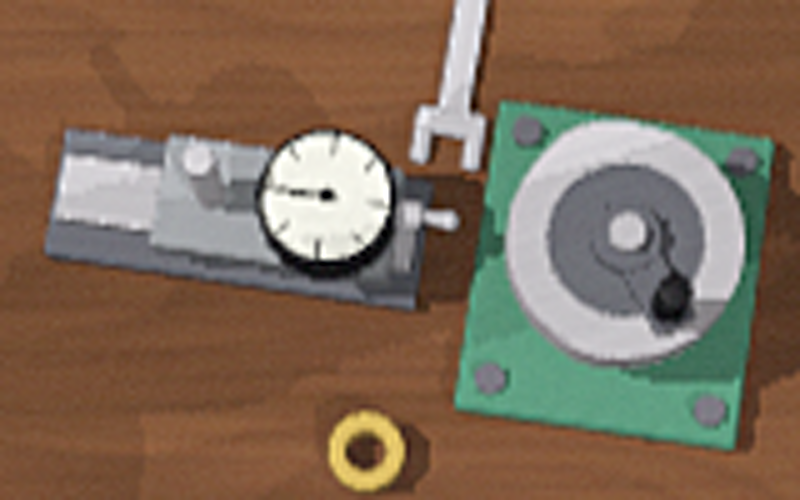

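View pics/s1.png

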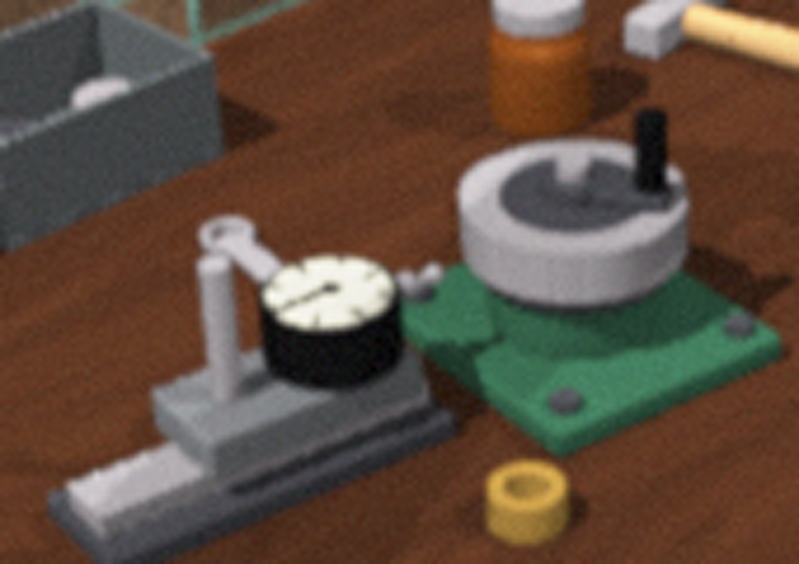

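The crops confirm it. The only indicator (dial at top-view pixel 300,224; post top at 274.6,216.4) points at the green stand. The ring centre is about (360.2,232.7), the knob top about (369.3,243.8) and the tip (326.6,229).

```bash
python3 - <<'E'
from d import *
c,im=cam("top"); c2,_=cam("side")
P={k:ray(c,*p,z) for k,p,z in [("post",(274.6,216.4),.132),("dial",(300.2,223.9),.093),("tip",(326.6,229),.077),("ring",(360.2,232.6),.092),("knob",(369.3,243.8),.147)]}
m=cv2.inRange(cv2.cvtColor(im,cv2.COLOR_BGR2HSV),(60,70,40),(80,255,200)); m[:, :320]=0; m[300:]=0
m[:200]=0;m[:,400:]=0
print("base",cv2.minAreaRect(cv2.findNonZero(m)), ray(c,*cv2.minAreaRect(cv2.findNonZero(m))[0],.018))
for k in P: print(k,P[k].round(4))
print("side post",ray(c2,245.5,235.7,.132),"knob",ray(c2,338.3,204.5,.147))
a,b=P["post"][:2],P["ring"][:2]; print("post-ring",np.linalg.norm(a-b),np.degrees(np.arctan2(*(b-a)[::-1])),"post-dial",np.linalg.norm(a-P["dial"][:2]),"knob r",np.linalg.norm(P["knob"][:2]-b),"tip-ring",np.linalg.norm(P["tip"][:2]-b))
o=get_obs();from scipy.spatial.transform import Rotation as R
print(o["clock"],R.from_quat(o["ee_rot"]).as_matrix().round(3),tcp_to_tips)
E
```

```text
base ((357.8335876464844, 239.62347412109375), (56.64105987548828, 62.246543884277344), 8.426968574523926) [ 0.52844125 -0.14112448  0.018     ]
post [0.5625 0.0701 0.132 ]
dial [0.553  0.0088 0.093 ]
tip [ 0.5436 -0.0579  0.077 ]
ring [ 0.5309 -0.1424  0.092 ]
knob [ 0.4909 -0.16    0.147 ]
side post [0.5633217  0.07433732 0.132     ] knob [ 0.49256843 -0.15510682  0.147     ]
post-ring 0.21488155300540243 -98.46221361158935 post-dial 0.062047964195848355 knob r 0.04366619889162757 tip-ring 0.08545349601887547
0.3 [[ 0.927  0.376 -0.   ]
 [ 0.376 -0.927  0.   ]
 [-0.    -0.    -1.   ]] 0.011
```

Everything agrees with the given sizes: post to dial is 62.0 mm, knob radius is 43.7 mm, and the tip-to-rim gap is about 25 mm. I'm moving above the post now, turning -3° per row so that tool x ends up along slide +y.

>>> apply_moves(rows=[{"x": 29.8, "y": -20.9, "az": -3, "gripper": 0}, {"x": 29.8, "y": -20.9, "az": -3}, {"x": 29.8, "y": -20.9, "az": -3}, {"x": 29.8, "y": -20.9, "az": -3}, {"x": 29.8, "y": -20.9, "az": -3}])

```text
invalid input at $.rows[0]: expected keys x, y, z, ax, ay, az, gripper
```

>>> apply_moves(rows=[{"x": 34.2, "y": -12.5, "az": -3}, {"x": 34.2, "y": -12.5, "az": -3}, {"x": 34.2, "y": -12.5, "az": -3}, {"x": 34.2, "y": -12.5, "az": -3}, {"x": 34.2, "y": -12.5, "az": -3}])

```text
invalid input at $.rows[0]: expected keys x, y, z, ax, ay, az, gripper
```

>>> apply_moves(rows=[{"x": 36.3, "y": -3.2, "az": -3}, {"x": 36.3, "y": -3.2, "az": -3}, {"x": 36.3, "y": -3.2, "az": -3}, {"x": 36.3, "y": -3.2, "az": -3}, {"x": 36.3, "y": -3.2, "az": -3}])

```text
invalid input at $.rows[0]: expected keys x, y, z, ax, ay, az, gripper
```

>>> apply_moves(rows=[{"x": 35.9, "y": 6.3, "az": -3}, {"x": 35.9, "y": 6.3, "az": -3}, {"x": 35.9, "y": 6.3, "az": -3}, {"x": 35.9, "y": 6.3, "az": -3}, {"x": 35.9, "y": 6.3, "az": -2.5}])

```text
invalid input at $.rows[0]: expected keys x, y, z, ax, ay, az, gripper
```

>>> apply_moves(rows=[{"x": 0}, {"x": 0}, {"x": 0}])

```text
invalid input at $.rows[0]: expected keys x, y, z, ax, ay, az, gripper
```

All keys are required.

>>> apply_moves(rows=[{"x": 29.8, "y": -20.9, "z": 0, "ax": 0, "ay": 0, "az": -3, "gripper": 0}, {"x": 29.8, "y": -20.9, "z": 0, "ax": 0, "ay": 0, "az": -3, "gripper": 0}, {"x": 29.8, "y": -20.9, "z": 0, "ax": 0, "ay": 0, "az": -3, "gripper": 0}, {"x": 29.8, "y": -20.9, "z": 0, "ax": 0, "ay": 0, "az": -3, "gripper": 0}, {"x": 29.8, "y": -20.9, "z": 0, "ax": 0, "ay": 0, "az": -3, "gripper": 0}])

```text
clock: 0.72
position: [0.3179, -0.4154, 0.2098]
ee_rot: [0.948, 0.32, 0.0, 0.0]
ft_force: [0.2, -0.4, -0.2]
grip_width: 1.003
grasp_force: 0.0
```

>>> apply_moves(rows=[{"x": 34.2, "y": -12.5, "z": 0, "ax": 0, "ay": 0, "az": -3, "gripper": 0}, {"x": 34.2, "y": -12.5, "z": 0, "ax": 0, "ay": 0, "az": -3, "gripper": 0}, {"x": 34.2, "y": -12.5, "z": 0, "ax": 0, "ay": 0, "az": -3, "gripper": 0}, {"x": 34.2, "y": -12.5, "z": 0, "ax": 0, "ay": 0, "az": -3, "gripper": 0}, {"x": 34.2, "y": -12.5, "z": 0, "ax": 0, "ay": 0, "az": -3, "gripper": 0}])

```text
clock: 1.13
position: [0.3997, -0.2534, 0.2101]
ee_rot: [0.898, 0.44, 0.0, 0.0]
ft_force: [0.9, 0.2, -0.1]
grip_width: 1.0
grasp_force: 0.0
```

>>> apply_moves(rows=[{"x": 36.3, "y": -3.2, "z": 0, "ax": 0, "ay": 0, "az": -3, "gripper": 0}, {"x": 36.3, "y": -3.2, "z": 0, "ax": 0, "ay": 0, "az": -3, "gripper": 0}, {"x": 36.3, "y": -3.2, "z": 0, "ax": 0, "ay": 0, "az": -3, "gripper": 0}, {"x": 36.3, "y": -3.2, "z": 0, "ax": 0, "ay": 0, "az": -3, "gripper": 0}, {"x": 36.3, "y": -3.2, "z": 0, "ax": 0, "ay": 0, "az": -3, "gripper": 0}])

```text
clock: 1.55
position: [0.4818, -0.0914, 0.2101]
ee_rot: [0.833, 0.554, 0.0, 0.0]
ft_force: [0.9, 0.0, 0.2]
grip_width: 1.001
grasp_force: 0.0
```

>>> apply_moves(rows=[{"x": 35.9, "y": 6.3, "z": 0, "ax": 0, "ay": 0, "az": -3, "gripper": 0}, {"x": 35.9, "y": 6.3, "z": 0, "ax": 0, "ay": 0, "az": -3, "gripper": 0}, {"x": 35.9, "y": 6.3, "z": 0, "ax": 0, "ay": 0, "az": -3, "gripper": 0}, {"x": 35.9, "y": 6.3, "z": 0, "ax": 0, "ay": 0, "az": -3, "gripper": 0}, {"x": 35.9, "y": 6.3, "z": 0, "ax": 0, "ay": 0, "az": -2.5, "gripper": 0}])

```text
clock: 1.97
position: [0.564, 0.0705, 0.2099]
ee_rot: [0.756, 0.654, 0.0, 0.0]
ft_force: [0.3, -0.4, -0.2]
grip_width: 0.999
grasp_force: 0.0
```

>>> apply_moves(rows=[{"x": 0, "y": 0, "z": 0, "ax": 0, "ay": 0, "az": 0, "gripper": 0}, {"x": 0, "y": 0, "z": 0, "ax": 0, "ay": 0, "az": 0, "gripper": 0}, {"x": 0, "y": 0, "z": 0, "ax": 0, "ay": 0, "az": 0, "gripper": 0}])

```text
clock: 2.22
position: [0.5632, 0.0687, 0.2097]
ee_rot: [0.757, 0.653, -0.0, 0.0]
ft_force: [-0.1, -0.6, -0.1]
grip_width: 1.002
grasp_force: 0.0
```

I'm above the post with a 42 mm half opening and under 3 mm of error. Next I descend to TCP z = 0.10 and close.

>>> apply_moves(rows=[{"x": 2, "y": 0, "z": 30, "ax": 0, "ay": 0, "az": 0, "gripper": 0}, {"x": 0, "y": 0, "z": 30, "ax": 0, "ay": 0, "az": 0, "gripper": 0}, {"x": 0, "y": 0, "z": 25, "ax": 0, "ay": 0, "az": 0, "gripper": 0}, {"x": 0, "y": 0, "z": 15, "ax": 0, "ay": 0, "az": 0, "gripper": 0}, {"x": 0, "y": 0, "z": 10, "ax": 0, "ay": 0, "az": 0, "gripper": 0}])

```text
clock: 2.63
position: [0.5625, 0.0688, 0.098]
ee_rot: [0.758, 0.652, -0.001, -0.0]
ft_force: [0.5, 0.4, -0.1]
grip_width: 1.006
grasp_force: 0.0
```

>>> apply_moves(newtons=30, rows=[{"x": 0, "y": 0, "z": 0, "ax": 0, "ay": 0, "az": 0, "gripper": 0.5}, {"x": 0, "y": 0, "z": 0, "ax": 0, "ay": 0, "az": 0, "gripper": 0.6}, {"x": 0, "y": 0, "z": 0, "ax": 0, "ay": 0, "az": 0, "gripper": 0.7}, {"x": 0, "y": 0, "z": 0, "ax": 0, "ay": 0, "az": 0, "gripper": 1}, {"x": 0, "y": 0, "z": 0, "ax": 0, "ay": 0, "az": 0, "gripper": 1}])

```text
clock: 3.05
position: [0.5642, 0.0711, 0.101]
ee_rot: [0.757, 0.653, 0.001, 0.001]
ft_force: [0.0, 0.2, 0.1]
grip_width: 0.302
grasp_force: 0.0
```

>>> apply_moves(rows=[{"x": 0, "y": 0, "z": 0, "ax": 0, "ay": 0, "az": 0, "gripper": 1}, {"x": 0, "y": 0, "z": 0, "ax": 0, "ay": 0, "az": 0, "gripper": 1}, {"x": 0, "y": 0, "z": 0, "ax": 0, "ay": 0, "az": 0, "gripper": 1}])

```text
clock: 3.3
position: [0.564, 0.0711, 0.1008]
ee_rot: [0.757, 0.653, 0.0, 0.0]
ft_force: [-1.8, -1.4, 6.2]
grip_width: 0.164
grasp_force: 29.2
```

The post is gripped (opening about 14–16 mm at 29 N). I'll slide towards the ring and stop short of contact.

>>> apply_moves(rows=[{"x": -4, "y": 0, "z": 0, "ax": 0, "ay": 0, "az": 0, "gripper": 1}, {"x": -4, "y": 0, "z": 0, "ax": 0, "ay": 0, "az": 0, "gripper": 1}, {"x": -4, "y": 0, "z": 0, "ax": 0, "ay": 0, "az": 0, "gripper": 1}, {"x": -4, "y": 0, "z": 0, "ax": 0, "ay": 0, "az": 0, "gripper": 1}, {"x": -4, "y": 0, "z": 0, "ax": 0, "ay": 0, "az": 0, "gripper": 1}])

```text
clock: 3.72
position: [0.5613, 0.0535, 0.1008]
ee_rot: [0.756, 0.654, 0.002, -0.0]
ft_force: [0.9, 7.0, 3.2]
grip_width: 0.168
grasp_force: 29.4
```

```bash
cat >> d.py <<'E'
def both(tag):
    c,im=cam("top"); c2,im2=cam("side")
    cv2.imwrite(f"pics/{tag}t.png",im); cv2.imwrite(f"pics/{tag}s.png",im2)
    x,y=275,185
    a=big(im,275,185,395,275,4); b=big(im2,210,190,360,290,3.6)
    h=max(a.shape[0],b.shape[0])
    cv2.imwrite(f"pics/{tag}.png",cv2.resize(np.hstack([cv2.copyMakeBorder(q,0,h-q.shape[0],0,0,0) for q in(a,b)]),(800,int(h*800/(a.shape[1]+b.shape[1])))))
E
python3 -c "
from d import *
both('p1'); o=get_obs(); print(o['position'],o['ft_force'])"
```

```text
[0.56118619 0.05227344 0.10078376] [-0.71089089  3.65048878  4.85146262]
```

View pics/p1.png

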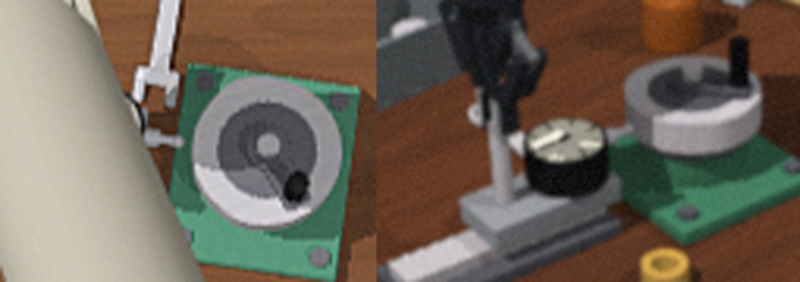

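The tip is still about 5 mm from the rim. The arm hides the dial in the top view, so I'll read it in the side view (dial at crop pixel 567,143, needle pointing at the post, 0). I'll write a reader that unwarps the face.

```bash
cat >> d.py <<'E'
U=np.array([np.cos(np.radians(81.5)),np.sin(np.radians(81.5))])   # slide +y (to the post)
V=np.array([U[1],-U[0]])                                          # clockwise quarter from U
def face(c,im,ctr):   # unwarp 80x80 mm, up = to the post, right = clockwise quarter
    q=np.array([(-1,1),(1,1),(1,-1),(-1,-1)])*.04
    px=np.float32([proj(c,[*(ctr+a*V+b*U),.093]) for a,b in q])
    return cv2.warpPerspective(im,cv2.getPerspectiveTransform(px,np.float32([(0,0),(240,0),(240,240),(0,240)])),(240,240),flags=cv2.INTER_CUBIC)
def needle(F):
    g=cv2.cvtColor(F,cv2.COLOR_BGR2GRAY).astype(np.float32); p=cv2.warpPolar(g,(120,720),(120,120),120,0)
    def prof(r0,r1):
        s=p[:,r0:r1].mean(1); k=np.r_[s[-60:],s,s[:60]]
        return cv2.GaussianBlur(s.reshape(-1,1),(1,15),0).ravel()-np.array([np.median(k[i:i+121]) for i in range(720)])
    s=prof(18,60); i=int(s.argmin()); j=np.arange(i-12,i+13); w=np.clip(-s[j%720]+.3*s[i]*1,0,None)
    a=(j*w).sum()/w.sum()/2+90   # polar 0 = right = +90 clockwise; rows grow clockwise
    return a%360, s[i], g[60:180,60:180].mean()
E
python3 - <<'E'
from d import *
c,_=cam("top"); c2,_=cam("side")
im=cv2.imread("pics/side0.png"); bl=blob(im,(0,0,170),(180,70,255),(250,230,290,270)); print(bl)
b=max(bl,key=lambda x:x[0]); s0=ray(c2,*b[1],.093); print(s0)
t0=np.array([.5532,.0089]); off=s0[:2]-t0
d0=np.array([.5639,.0711]); 
def sub(F): return F
Fs=[face(c,cv2.imread("pics/top0.png"),t0),face(c2,im,s0[:2]),face(c2,cv2.imread("pics/p1s.png"),s0[:2]+(get_obs()["position"][:2]-d0))]
for F in Fs: print(needle(F))
cv2.imwrite("pics/f0.png",np.hstack(Fs))
E
```

```text
[(349, array([267.07, 240.58]))]
[0.56173631 0.01547887 0.093     ]
(np.float64(359.40417799784797), np.float32(-115.63351), np.float32(229.14514))
(np.float64(97.06325082681022), np.float32(-17.500702), np.float32(223.65785))
(np.float64(94.32425581566247), np.float32(-18.906021), np.float32(156.96187))
```

View pics/f0.png

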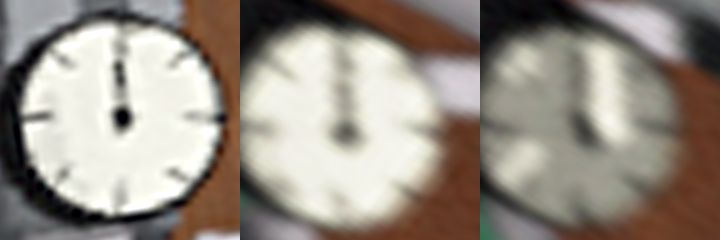

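The top-view reading works well (359.4°, as expected). In the side view the dial centre needs a shift of (-5, -3) mm. I'll advance 4 mm more and read the side view.

>>> apply_moves(rows=[{"x": -2, "y": 0, "z": 0, "ax": 0, "ay": 0, "az": 0, "gripper": 1}, {"x": -2, "y": 0, "z": 0, "ax": 0, "ay": 0, "az": 0, "gripper": 1}, {"x": 0, "y": 0, "z": 0, "ax": 0, "ay": 0, "az": 0, "gripper": 1}])

```text
clock: 4.17
position: [0.5607, 0.0489, 0.1008]
ee_rot: [0.757, 0.654, 0.001, -0.0]
ft_force: [-0.1, 4.2, 5.0]
grip_width: 0.166
grasp_force: 29.6
```

```bash
cat >> d.py <<'E'
def side_needle(tag):
    c,im=cam("side"); o=get_obs(); p=o["position"][:2]
    F=face(c,im,np.array([.5563,.0132])+p-np.array([.5639,.0711])); g=cv2.cvtColor(F,cv2.COLOR_BGR2GRAY)
    cv2.imwrite(f"pics/{tag}.png",F); print("travel",(np.array([.5639,.0711])-p)@U*1000,"ft",o["ft_force"]@[*U,0],needle(F))
E
python3 -c "
from d import *
side_needle('n1')
c,im=cam('top'); cv2.imwrite('pics/n1t.png',big(im,305,205,355,250,8)); cv2.imwrite('pics/n1c.png',np.hstack([cv2.resize(cv2.imread('pics/n1.png'),(360,360)),big(im,305,205,355,250,8)]))"
```

```text
travel 22.507040196865553 ft 3.58749818522535 (np.float64(346.32105899527227), np.float32(-15.366676), np.float32(156.76445))
```

View pics/n1c.png

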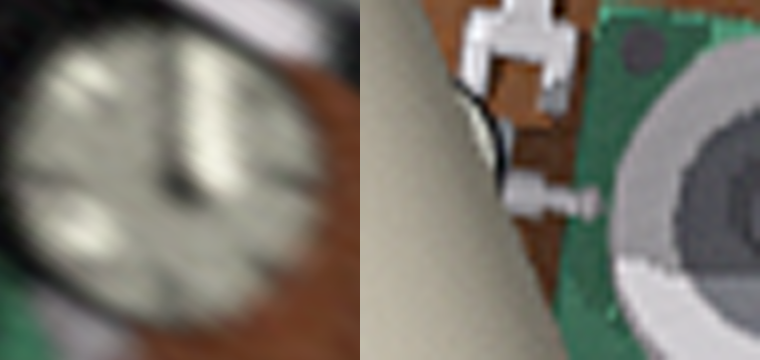

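The tip is roughly 1 px (about 2.5 mm) short of the rim and the needle is still at about 0. I'll advance 3.5 mm and compare the face profile with this baseline.

>>> apply_moves(rows=[{"x": -1.5, "y": 0, "z": 0, "ax": 0, "ay": 0, "az": 0, "gripper": 1}, {"x": -1, "y": 0, "z": 0, "ax": 0, "ay": 0, "az": 0, "gripper": 1}, {"x": -1, "y": 0, "z": 0, "ax": 0, "ay": 0, "az": 0, "gripper": 1}, {"x": 0, "y": 0, "z": 0, "ax": 0, "ay": 0, "az": 0, "gripper": 1}])

```text
clock: 4.6
position: [0.5602, 0.046, 0.1008]
ee_rot: [0.756, 0.654, 0.002, -0.0]
ft_force: [-0.3, 5.9, 4.5]
grip_width: 0.166
grasp_force: 29.5
```

```bash
python3 -c "
from d import *
side_needle('n2')
f=lambda n: cv2.warpPolar(cv2.cvtColor(cv2.imread(n),cv2.COLOR_BGR2GRAY).astype(np.float32),(120,24),(122,123),120,0)[:,20:60].mean(1)
a,b=f('pics/n1.png'),f('pics/n2.png')
for i in range(24): print((90+i*15)%360,int(a[i]),int(b[i]),int(b[i]-a[i]))
cv2.imwrite('pics/n12.png',cv2.resize(np.hstack([cv2.imread('pics/n1.png'),cv2.imread('pics/n2.png')]),(800,400)))"
```

```text
travel 25.390428192541787 ft 6.023369072348116 (np.float64(36.04480630421381), np.float32(-17.91092), np.float32(157.2125))
90 180 200 20
105 165 182 16
120 152 155 3
135 144 145 1
150 151 148 -3
165 153 149 -4
180 151 149 -2
195 148 150 1
210 149 149 0
225 153 153 0
240 158 167 9
255 153 164 11
270 146 144 -1
285 144 144 0
300 144 140 -4
315 143 145 2
330 130 160 29
345 122 193 71
0 159 209 49
15 214 185 -29
30 223 156 -66
45 210 167 -43
60 197 187 -10
75 185 195 10
```

View pics/n12.png

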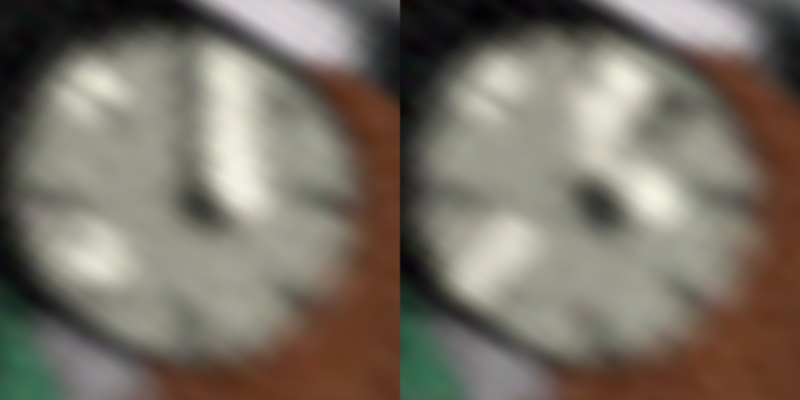

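The needle has gone from 0 to about 40° (about 0.9 mm), so the plunger is touching. I'll advance 1.1 mm more, release, and rise straight up.

>>> apply_moves(rows=[{"x": -0.6, "y": 0, "z": 0, "ax": 0, "ay": 0, "az": 0, "gripper": 1}, {"x": -0.5, "y": 0, "z": 0, "ax": 0, "ay": 0, "az": 0, "gripper": 1}, {"x": 0, "y": 0, "z": 0, "ax": 0, "ay": 0, "az": 0, "gripper": 1}, {"x": 0, "y": 0, "z": 0, "ax": 0, "ay": 0, "az": 0, "gripper": 1}])

```text
clock: 4.98
position: [0.5601, 0.0452, 0.1008]
ee_rot: [0.756, 0.654, 0.002, -0.0]
ft_force: [0.1, 7.4, 4.8]
grip_width: 0.166
grasp_force: 29.5
```

>>> apply_moves(rows=[{"x": 0, "y": 0, "z": 0, "ax": 0, "ay": 0, "az": 0, "gripper": 0.6}, {"x": 0, "y": 0, "z": 0, "ax": 0, "ay": 0, "az": 0, "gripper": 0.3}, {"x": 0, "y": 0, "z": 0, "ax": 0, "ay": 0, "az": 0, "gripper": 0}, {"x": 0, "y": 0, "z": 0, "ax": 0, "ay": 0, "az": 0, "gripper": 0}, {"x": 0, "y": 0, "z": 0, "ax": 0, "ay": 0, "az": 0, "gripper": 0}])

```text
clock: 5.4
position: [0.5593, 0.0424, 0.0997]
ee_rot: [0.757, 0.653, -0.0, 0.0]
ft_force: [-0.1, 1.6, -0.1]
grip_width: 0.862
grasp_force: 0.0
```

>>> apply_moves(rows=[{"x": 0, "y": 0, "z": -15, "ax": 0, "ay": 0, "az": 0, "gripper": 0}, {"x": 0, "y": 0, "z": -25, "ax": 0, "ay": 0, "az": 0, "gripper": 0}, {"x": 0, "y": 0, "z": -30, "ax": 0, "ay": 0, "az": 0, "gripper": 0}, {"x": 0, "y": 0, "z": -20, "ax": 0, "ay": 0, "az": 0, "gripper": 0}, {"x": 0, "y": 0, "z": -10, "ax": 0, "ay": 0, "az": 0, "gripper": 0}])

```text
clock: 5.82
position: [0.5604, 0.0429, 0.2028]
ee_rot: [0.757, 0.653, 0.001, 0.001]
ft_force: [0.1, 0.3, 0.3]
grip_width: 1.001
grasp_force: 0.0
```

>>> apply_moves(rows=[{"x": -35, "y": -6.2, "z": 0, "ax": 0, "ay": 0, "az": 0, "gripper": 0}, {"x": -35, "y": -6.2, "z": 0, "ax": 0, "ay": 0, "az": 0, "gripper": 0}, {"x": -35, "y": -6.2, "z": 0, "ax": 0, "ay": 0, "az": 0, "gripper": 0}, {"x": -35, "y": -6.2, "z": 0, "ax": 0, "ay": 0, "az": 0, "gripper": 0}, {"x": -35, "y": -6.2, "z": 0, "ax": 0, "ay": 0, "az": 0, "gripper": 0}])

```text
clock: 6.23
position: [0.502, -0.1274, 0.1992]
ee_rot: [0.757, 0.653, -0.0, -0.0]
ft_force: [1.2, -0.4, 0.3]
grip_width: 1.001
grasp_force: 0.0
```

>>> apply_moves(rows=[{"x": -34, "y": -6.5, "z": 0, "ax": 0, "ay": 0, "az": 0, "gripper": 0}, {"x": 0, "y": 0, "z": 0, "ax": 0, "ay": 0, "az": 0, "gripper": 0}, {"x": 0, "y": 0, "z": 0, "ax": 0, "ay": 0, "az": 0, "gripper": 0}])

```text
clock: 6.48
position: [0.4906, -0.1607, 0.1991]
ee_rot: [0.758, 0.652, -0.001, -0.0]
ft_force: [0.3, 1.1, -0.3]
grip_width: 0.997
grasp_force: 0.0
```

```bash
cat >> d.py <<'E'
DC=None
def top_needle(tag,S=None):
    c,im=cam("top"); cv2.imwrite(f"pics/{tag}.png",im); ctr=np.array([.5532,.0089])-.0258*U
    F=face(c,im,ctr); cv2.imwrite(f"pics/{tag}f.png",F)
    o=get_obs(); S=np.array([.530,-.141]); r=o["position"][:2]-S
    a,d,b=needle(F)
    print(tag,"clk %.2f needle %.1f deg = %.2f mm (contrast %.0f, mean %.0f) tcp %s r %.1f ang %.1f"%(o["clock"],a,a/45,d,b,o["position"].round(4),np.hypot(*r)*1000,np.degrees(np.arctan2(r[1],r[0]))))
E
python3 -c "
from d import *
top_needle('k0')
c,im=cam('side')
im0=cv2.imread('pics/k0.png')
cv2.imwrite('pics/k0c.png',np.hstack([cv2.resize(cv2.imread('pics/k0f.png'),(400,400)),cv2.resize(big(im0,280,190,400,290,4),(400,400)) ]))"
```

```text
k0 clk 6.53 needle 61.9 deg = 1.38 mm (contrast -154, mean 220) tcp [ 0.4914 -0.1587  0.1993] r 42.5 ang -155.3
```

View pics/k0c.png

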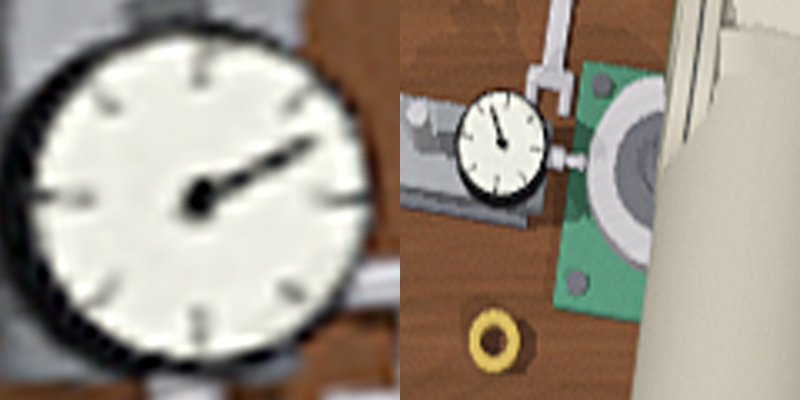

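The needle reads 62° (1.08 rad, 1.4 mm) with the hand off, so step 1 is met. The dial stays visible from above while I crank. I'll descend on the knob and grip it.

>>> apply_moves(rows=[{"x": 0, "y": 0, "z": 22, "ax": 0, "ay": 0, "az": 0, "gripper": 0}, {"x": 0, "y": 0, "z": 20, "ax": 0, "ay": 0, "az": 0, "gripper": 0}, {"x": 0, "y": 0, "z": 15, "ax": 0, "ay": 0, "az": 0, "gripper": 0}, {"x": 0, "y": 0, "z": 12, "ax": 0, "ay": 0, "az": 0, "gripper": 0}, {"x": 0, "y": 0, "z": 8, "ax": 0, "ay": 0, "az": 0, "gripper": 0}])

```text
clock: 7.0
position: [0.4917, -0.157, 0.1215]
ee_rot: [0.756, 0.654, -0.0, -0.001]
ft_force: [-0.5, -0.3, 0.0]
grip_width: 1.001
grasp_force: 0.0
```

>>> apply_moves(newtons=20, rows=[{"x": 0, "y": 0, "z": 0, "ax": 0, "ay": 0, "az": 0, "gripper": 0.5}, {"x": 0, "y": 0, "z": 0, "ax": 0, "ay": 0, "az": 0, "gripper": 0.6}, {"x": 0, "y": 0, "z": 0, "ax": 0, "ay": 0, "az": 0, "gripper": 0.7}, {"x": 0, "y": 0, "z": 0, "ax": 0, "ay": 0, "az": 0, "gripper": 1}, {"x": 0, "y": 0, "z": 0, "ax": 0, "ay": 0, "az": 0, "gripper": 1}])

```text
clock: 7.42
position: [0.4922, -0.1586, 0.1237]
ee_rot: [0.757, 0.653, 0.0, 0.001]
ft_force: [-0.5, 0.2, -1.1]
grip_width: 0.298
grasp_force: 0.0
```

>>> apply_moves(rows=[{"x": 0, "y": 0, "z": 0, "ax": 0, "ay": 0, "az": 0, "gripper": 1}, {"x": 0, "y": 0, "z": 0, "ax": 0, "ay": 0, "az": 0, "gripper": 1}, {"x": 0, "y": 0, "z": 0, "ax": 0, "ay": 0, "az": 0, "gripper": 1}])

```text
clock: 7.67
position: [0.4931, -0.1589, 0.1246]
ee_rot: [0.757, 0.653, 0.001, 0.002]
ft_force: [1.2, -0.7, 7.9]
grip_width: 0.004
grasp_force: 3.8
```

```bash
python3 -c "
from d import *
top_needle('k1'); print(get_obs()['ft_force'],get_obs()['grip_width'])
# waypoints: 12 calls x 30 deg ccw, chord steps 6 deg, in tool axes
import math
for k in range(12):
    a=[math.radians(-155.3+30*k+6*j) for j in range(6)]
    print(k,[tuple(np.round(((np.array([math.cos(q),math.sin(q)])-np.array([math.cos(p),math.sin(p)]))*42)@np.c_[U,V],1)) for p,q in zip(a,a[1:])])
"
```

```text
k1 clk 7.72 needle 61.6 deg = 1.37 mm (contrast -155, mean 222) tcp [ 0.4931 -0.1589  0.1246] r 41.0 ang -154.1
[0.56688522 0.03692049 6.66933129] -0.0008447172791876345
0 [(np.float64(-3.5), np.float64(2.6)), (np.float64(-3.3), np.float64(3.0)), (np.float64(-2.9), np.float64(3.3)), (np.float64(-2.6), np.float64(3.6)), (np.float64(-2.2), np.float64(3.8))]
1 [(np.float64(-1.8), np.float64(4.0)), (np.float64(-1.3), np.float64(4.2)), (np.float64(-0.9), np.float64(4.3)), (np.float64(-0.4), np.float64(4.4)), (np.float64(0.0), np.float64(4.4))]
2 [(np.float64(0.5), np.float64(4.4)), (np.float64(0.9), np.float64(4.3)), (np.float64(1.4), np.float64(4.2)), (np.float64(1.8), np.float64(4.0)), (np.float64(2.2), np.float64(3.8))]
3 [(np.float64(2.6), np.float64(3.5)), (np.float64(3.0), np.float64(3.3)), (np.float64(3.3), np.float64(2.9)), (np.float64(3.6), np.float64(2.6)), (np.float64(3.8), np.float64(2.2))]
4 [(np.float64(4.0), np.float64(1.8)), (np.float64(4.2), np.float64(1.3)), (np.float64(4.3), np.float64(0.9)), (np.float64(4.4), np.float64(0.4)), (np.float64(4.4), np.float64(-0.0))]
5 [(n
[... 627 characters left out ...]
t64(-4.3)), (np.float64(-1.4), np.float64(-4.2)), (np.float64(-1.8), np.float64(-4.0)), (np.float64(-2.2), np.float64(-3.8))]
9 [(np.float64(-2.6), np.float64(-3.5)), (np.float64(-3.0), np.float64(-3.3)), (np.float64(-3.3), np.float64(-2.9)), (np.float64(-3.6), np.float64(-2.6)), (np.float64(-3.8), np.float64(-2.2))]
10 [(np.float64(-4.0), np.float64(-1.8)), (np.float64(-4.2), np.float64(-1.3)), (np.float64(-4.3), np.float64(-0.9)), (np.float64(-4.4), np.float64(-0.4)), (np.float64(-4.4), np.float64(0.0))]
11 [(np.float64(-4.4), np.float64(0.5)), (np.float64(-4.3), np.float64(0.9)), (np.float64(-4.2), np.float64(1.4)), (np.float64(-4.0), np.float64(1.8)), (np.float64(-3.8), np.float64(2.2))]
```

The fingers shut fully, so the knob is not between the pads. I'll look from the side before touching anything.

```bash
python3 -c "
from d import *
c,im=cam('side'); c1,im1=cam('top'); cv2.imwrite('pics/m0s.png',im); cv2.imwrite('pics/m0t.png',im1)
o=get_obs(); p=o['position']
for q in ([*p[:2],p[2]-.011],[.491,-.159,.147]): print(proj(c,q),proj(c1,q))
im0=cv2.imread('pics/side0.png')
a=big(im,270,150,390,260,3.33); b=big(im1,300,190,420,300,3.33)
cv2.imwrite('pics/m0.png',np.hstack([a,b]))"
```

```text
[339.28408006 215.9794543 ] [367.72068854 245.62581467]
[339.88645528 204.1465465 ] [368.89497433 243.74922202]
```

View pics/m0.png

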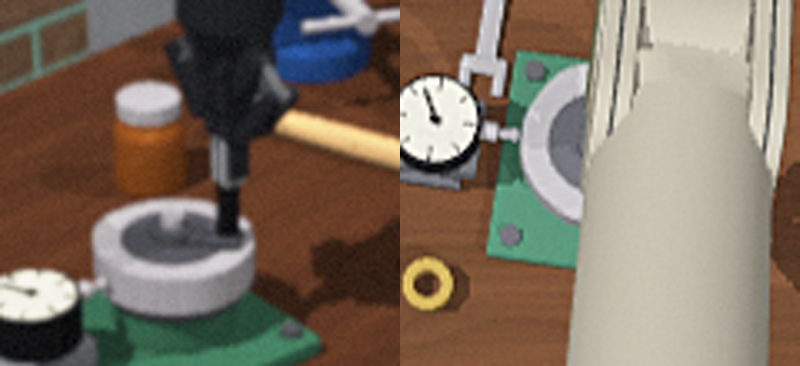

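In the side view the pads (about 339,196) end near row 205, and the knob is still visible below them in its starting place (top at 339,205). The fingers passed beside it along tool x. I'll triangulate the knob properly from the starting pictures.

```bash
python3 -c "
from d import *
c1,_=cam('top'); c2,_=cam('side')
for n,c in(('top',c1),('side',c2)):
    R=cv2.Rodrigues(np.array(c['rvec']))[0]; print(n,(-R.T@c['tvec']).round(3))
t0=cv2.imread('pics/top0.png'); s0=cv2.imread('pics/side0.png'); m=cv2.imread('pics/m0s.png')
print('top gray'); print(cv2.cvtColor(t0,6)[236:252,362:378])
print('side0'); print(cv2.cvtColor(s0,6)[198:226:1,330:348])
print('m0'); print(cv2.cvtColor(m,6)[184:226:1,330:348])
for z in(.105,.147): print(proj(c1,[.491,-.159,z]),proj(c2,[.491,-.159,z]))
"
```

```text
top [ 0.233 -0.048  1.413]
side [-0.331  0.712  0.788]
top gray
[[118 118 111 109 111  85  64 121 114 114 110 111 107 144 206 197]
 [110 108  93 105 112 112  60 106 122 113 112 107 112 160 202 195]
 [106 100  94 116 112 117  90  60 106 118 115 108 127 192 199 194]
 [112 113 111 116 114 117 106  46  52 103 110 110 151 202 194 193]
 [111 110 114 110 118  97  61  29  32  47  77 121 186 198 196 194]
 [112 111 112 116 112  46  32  38  30  35  36 140 211 197 196 194]
 [113 110 110 117  82  42  45  45  40  33  37 123 210 197 195 194]
 [114 112 111 108  47  53  61  49  34  37  27  88 214 202 199 200]
 [103 113 115  82  20  56  59  49  46  35  36 109 194 183 183 183]
 [ 97 109 117  54  17  29  48  51  48  34  45 112 134 127 126 125]
 [110  92 118  51  21  23  37  30  30  20  43  92 143 133 129 130]
 [117 121 107  64  13  24  19  20  11  16  50  74 131 132 132 132]
 [173 185 111  89  38  14  15   2  11  36  65  81 123 135 134 126]
 [206 208 177 107  84  58  66  51  42  75  99 117 136 133 129 111]
 [199 205 207 115 108  92  85  84 103 115 135 132 131 128 108  92]
 [196 197 201 166 110 110  94 1
[... 4709 characters left out ...]
8  97  70  36  17  12   7  15  10  60 141 173 162 113  81  72]
 [ 79  73  75  79  65  37  22  15  18  17  15  38  89 124 130 106  82  71]
 [ 79  75  76  78  75  52  34  39  25  33  32  46  59  96 116 112  87  70]
 [ 73  81  83  86  86  77  67  61  63  61  64  59  68  99 118 121  97  74]
 [ 72  74  80  82  85  83  81  82  78  81  82  68  86 113 136 149 112  75]
 [ 65  70  70  69  71  68  71  74  68  79  74  73  97 135 168 177 121  77]
 [ 75  80  80  71  73  72  84  87  88  89  89  99 132 172 192 169 112  77]
 [ 86  88  89  88  91 114 145 150 148 149 156 165 177 196 185 143  96  75]]
[367.47494434 247.13168347] [339.9348559  219.31212858]
[368.89497433 243.74922202] [339.88645528 204.1465465 ]
```

Row data shows the shut fingertips cover the knob's top rows and that about 7 N pushes up on the tool. So the fingers are resting on the knob top: the real tips sit at about TCP + 20 mm in z, not TCP - 11 mm. The post grasp picture agrees, since only the post's top was held. I'll open and go about 18 mm lower in small steps, watching the force.

>>> apply_moves(rows=[{"x": 0, "y": 0, "z": -8, "ax": 0, "ay": 0, "az": 0, "gripper": 0.5}, {"x": 0, "y": 0, "z": 0, "ax": 0, "ay": 0, "az": 0, "gripper": 0.3}, {"x": 0, "y": 0, "z": 0, "ax": 0, "ay": 0, "az": 0, "gripper": 0.3}, {"x": 0, "y": 0, "z": 0, "ax": 0, "ay": 0, "az": 0, "gripper": 0.3}, {"x": 0, "y": 0, "z": 0, "ax": 0, "ay": 0, "az": 0, "gripper": 0.3}])

```text
clock: 8.33
position: [0.4916, -0.1584, 0.1307]
ee_rot: [0.757, 0.653, -0.0, -0.0]
ft_force: [0.4, -0.3, -0.5]
grip_width: 0.695
grasp_force: 0.0
```

>>> apply_moves(rows=[{"x": 0, "y": 0, "z": 6, "ax": 0, "ay": 0, "az": 0, "gripper": 0.3}, {"x": 0, "y": 0, "z": 6, "ax": 0, "ay": 0, "az": 0, "gripper": 0.3}, {"x": 0, "y": 0, "z": 4, "ax": 0, "ay": 0, "az": 0, "gripper": 0.3}, {"x": 0, "y": 0, "z": 3, "ax": 0, "ay": 0, "az": 0, "gripper": 0.3}, {"x": 0, "y": 0, "z": 0, "ax": 0, "ay": 0, "az": 0, "gripper": 0.3}])

```text
clock: 8.75
position: [0.4912, -0.1583, 0.1109]
ee_rot: [0.757, 0.653, -0.0, -0.001]
ft_force: [-0.2, -0.3, 0.8]
grip_width: 0.701
grasp_force: 0.0
```

```bash
python3 -c "
from d import *
o=get_obs(); print(o['position'],o['ft_force'],o['grip_width'])
c,im=cam('side'); cv2.imwrite('pics/m1.png',im); g=cv2.cvtColor(im,6); print(g[184:226,322:356])"
```

```text
[ 0.49122911 -0.1583002   0.11088282] [-0.18041563 -0.31000865  0.75227459] 0.7011064693480278
[[60 50 35 ... 31 20 31]
 [81 64 35 ... 29 18 27]
 [78 68 47 ... 22 25 22]
 ...
 [65 65 58 ... 76 74 70]
 [76 77 73 ... 74 77 73]
 [86 82 83 ... 70 74 72]]
```

>>> apply_moves(rows=[{"x": 0, "y": 0, "z": 3, "ax": 0, "ay": 0, "az": 0, "gripper": 0.3}, {"x": 0, "y": 0, "z": 3, "ax": 0, "ay": 0, "az": 0, "gripper": 0.3}, {"x": 0, "y": 0, "z": 2, "ax": 0, "ay": 0, "az": 0, "gripper": 0.3}, {"x": 0, "y": 0, "z": 0, "ax": 0, "ay": 0, "az": 0, "gripper": 0.3}])

```text
clock: 9.13
position: [0.4915, -0.1584, 0.1034]
ee_rot: [0.757, 0.653, -0.0, -0.0]
ft_force: [0.6, 0.8, -0.7]
grip_width: 0.7
grasp_force: 0.0
```

>>> apply_moves(newtons=25, rows=[{"x": 0, "y": 0, "z": 0, "ax": 0, "ay": 0, "az": 0, "gripper": 0.6}, {"x": 0, "y": 0, "z": 0, "ax": 0, "ay": 0, "az": 0, "gripper": 0.7}, {"x": 0, "y": 0, "z": 0, "ax": 0, "ay": 0, "az": 0, "gripper": 0.8}, {"x": 0, "y": 0, "z": 0, "ax": 0, "ay": 0, "az": 0, "gripper": 1}, {"x": 0, "y": 0, "z": 0, "ax": 0, "ay": 0, "az": 0, "gripper": 1}])

```text
clock: 9.55
position: [0.4938, -0.1578, 0.1047]
ee_rot: [0.757, 0.654, 0.002, 0.001]
ft_force: [7.4, 1.7, -3.8]
grip_width: 0.199
grasp_force: 26.6
```

>>> apply_moves(rows=[{"x": 0, "y": 0, "z": 0, "ax": 0, "ay": 0, "az": 0, "gripper": 1}, {"x": 0, "y": 0, "z": 0, "ax": 0, "ay": 0, "az": 0, "gripper": 1}, {"x": 0, "y": 0, "z": 0, "ax": 0, "ay": 0, "az": 0, "gripper": 1}])

```text
clock: 9.8
position: [0.4938, -0.1578, 0.1046]
ee_rot: [0.757, 0.654, 0.002, 0.001]
ft_force: [6.8, 0.8, -2.5]
grip_width: 0.197
grasp_force: 26.6
```

```bash
python3 -c "
from d import *
top_needle('k2'); o=get_obs(); print(o['ft_force'],o['grip_width'],o['grasp_force'])
c,im=cam('side'); cv2.imwrite('pics/m2.png',im); g=cv2.cvtColor(im,6); print(g[184:226:2,332:344])"
```

```text
k2 clk 9.85 needle 61.6 deg = 1.37 mm (contrast -155, mean 223) tcp [ 0.4938 -0.1578  0.1047] r 39.9 ang -155.1
[ 7.79391387  1.23969053 -1.65469233] 0.19701733340230868 26.57768726348877
[[ 18  25  33  29  32  33  27  25  27  26  23  22]
 [ 22  21  21  34  33  34  25  25  25  19  16  21]
 [ 23  21  18  33  30  28  26  21  24  22  22  21]
 [ 22  16  21  28  38  26  26  24  27  25  25  24]
 [ 26  25  29  33  29  31  26  24  27  33  44  39]
 [ 24  21  22  22  29  29  26  26  27  38  61  46]
 [ 50  24  27  17  26  26  28  30  29  33  31  31]
 [ 98  50  23  22  19  31  35  27  26  25  34  35]
 [ 89  38   7  23  35  41  40  36  27  18  27  31]
 [ 92  36  21  21  38  84 111  94  47  28  30  22]
 [ 92  31  21  12  39  91 126 111  64  25  28  23]
 [ 90  42   7  20  41  88 127 109  61  36  27  25]
 [ 86  36  18  12  36  88 125 114  71  41  28  21]
 [120  80  40  15  33  92 124 109  67  35  23  28]
 [203 185 114  41  34  88 127 115  69  40  48  50]
 [175 172 121  51  19  49  90  92  87  85  91  86]
 [ 94  99  68  32  22  15  16  22  22  60  99 103]
 [ 90  82  58  30  15  12  12  17  14  48  95 119]
 [ 80  77  62  35  27  16  21  19  22  36  65 111]
 [ 77  77  73  78  76  72  76  73  70  64  79 123]
 [ 71  64  66  73  78  82  74  68  64  95 142 190]]
```

The knob is now gripped (opening 0.197, about 17 mm; knob centre about (0.4938, -0.1578)). I'll crank counter-clockwise in 30° legs and read the needle after each one, relaxing the 2 mm radial preload on the first row.

>>> apply_moves(rows=[{"x": -3.5, "y": 4.6, "z": 0, "ax": 0, "ay": 0, "az": 0, "gripper": 1}, {"x": -3.3, "y": 3.0, "z": 0, "ax": 0, "ay": 0, "az": 0, "gripper": 1}, {"x": -2.9, "y": 3.3, "z": 0, "ax": 0, "ay": 0, "az": 0, "gripper": 1}, {"x": -2.6, "y": 3.6, "z": 0, "ax": 0, "ay": 0, "az": 0, "gripper": 1}, {"x": -2.2, "y": 3.8, "z": 0, "ax": 0, "ay": 0, "az": 0, "gripper": 1}])

```text
clock: 10.32
position: [0.508, -0.1746, 0.1045]
ee_rot: [0.757, 0.654, 0.0, -0.0]
ft_force: [-2.3, 5.2, 6.5]
grip_width: 0.199
grasp_force: 27.3
```

```bash
sed -i 's/S=np.array(\[.530,-.141\])/S=np.array([.532,-.1412])/' d.py; sed -i 's/^    print(tag,"clk/    print(o["ft_force"].round(1));print(tag,"clk/' d.py; python3 -c "
from d import *
top_needle('c1')"
```

```text
[3.  0.3 0.7]
c1 clk 10.37 needle 61.6 deg = 1.37 mm (contrast -150, mean 222) tcp [ 0.509  -0.1753  0.1047] r 41.1 ang -124.0
```

>>> apply_moves(rows=[{"x": -1.8, "y": 4.0, "z": 0, "ax": 0, "ay": 0, "az": 0, "gripper": 1}, {"x": -1.3, "y": 4.2, "z": 0, "ax": 0, "ay": 0, "az": 0, "gripper": 1}, {"x": -0.9, "y": 4.3, "z": 0, "ax": 0, "ay": 0, "az": 0, "gripper": 1}, {"x": -0.4, "y": 4.4, "z": 0, "ax": 0, "ay": 0, "az": 0, "gripper": 1}, {"x": 0, "y": 4.4, "z": 0, "ax": 0, "ay": 0, "az": 0, "gripper": 1}])

```text
clock: 10.78
position: [0.5279, -0.1821, 0.1045]
ee_rot: [0.757, 0.654, -0.0, -0.001]
ft_force: [-5.6, 5.5, 8.4]
grip_width: 0.196
grasp_force: 27.5
```

```bash
python3 -c "
from d import *
top_needle('c2')"
```

```text
[1.6 3.5 3. ]
c2 clk 10.83 needle 181.9 deg = 4.04 mm (contrast -85, mean 225) tcp [ 0.5292 -0.1821  0.1046] r 41.0 ang -93.9
```

>>> apply_moves(rows=[{"x": 0.5, "y": 4.4, "z": 0, "ax": 0, "ay": 0, "az": 0, "gripper": 1}, {"x": 0.9, "y": 4.3, "z": 0, "ax": 0, "ay": 0, "az": 0, "gripper": 1}, {"x": 1.4, "y": 4.2, "z": 0, "ax": 0, "ay": 0, "az": 0, "gripper": 1}])

```text
clock: 11.08
position: [0.541, -0.1814, 0.1045]
ee_rot: [0.757, 0.654, -0.0, -0.001]
ft_force: [-7.2, 3.8, 9.0]
grip_width: 0.196
grasp_force: 27.6
```

```bash
python3 -c "
from d import *
top_needle('c3a')"
```

```text
[0.6 3.5 3.4]
c3a clk 11.13 needle 178.0 deg = 3.96 mm (contrast -70, mean 225) tcp [ 0.5423 -0.181   0.1046] r 41.1 ang -75.5
```

>>> apply_moves(rows=[{"x": 1.8, "y": 4.0, "z": 0, "ax": 0, "ay": 0, "az": 0, "gripper": 1}, {"x": 2.2, "y": 3.8, "z": 0, "ax": 0, "ay": 0, "az": 0, "gripper": 1}, {"x": 2.6, "y": 3.5, "z": 0, "ax": 0, "ay": 0, "az": 0, "gripper": 1}])

```text
clock: 11.38
position: [0.553, -0.1768, 0.1045]
ee_rot: [0.757, 0.653, -0.001, -0.001]
ft_force: [-6.6, 3.4, 10.5]
grip_width: 0.201
grasp_force: 27.6
```

```bash
python3 -c "
from d import *
top_needle('c3b')"
```

```text
[-2.   4.1  5.3]
c3b clk 11.43 needle 68.0 deg = 1.51 mm (contrast -140, mean 222) tcp [ 0.5541 -0.176   0.1046] r 41.2 ang -57.5
```

>>> apply_moves(rows=[{"x": 3.0, "y": 3.3, "z": 0, "ax": 0, "ay": 0, "az": 0, "gripper": 1}, {"x": 3.3, "y": 2.9, "z": 0, "ax": 0, "ay": 0, "az": 0, "gripper": 1}, {"x": 3.6, "y": 2.6, "z": 0, "ax": 0, "ay": 0, "az": 0, "gripper": 1}, {"x": 3.8, "y": 2.2, "z": 0, "ax": 0, "ay": 0, "az": 0, "gripper": 1}])

```text
clock: 11.77
position: [0.5657, -0.1657, 0.1045]
ee_rot: [0.757, 0.653, -0.001, -0.0]
ft_force: [-7.5, -1.4, 10.3]
grip_width: 0.201
grasp_force: 27.6
```

```bash
python3 -c "
from d import *
top_needle('c4')"
```

```text
[-1.5  4.4  6.2]
c4 clk 11.82 needle 61.9 deg = 1.38 mm (contrast -156, mean 221) tcp [ 0.5665 -0.1645  0.1046] r 41.6 ang -34.0
```

>>> apply_moves(rows=[{"x": 4.0, "y": 1.8, "z": 0, "ax": 0, "ay": 0, "az": 0, "gripper": 1}, {"x": 4.2, "y": 1.3, "z": 0, "ax": 0, "ay": 0, "az": 0, "gripper": 1}, {"x": 4.3, "y": 0.9, "z": 0, "ax": 0, "ay": 0, "az": 0, "gripper": 1}, {"x": 4.4, "y": 0.4, "z": 0, "ax": 0, "ay": 0, "az": 0, "gripper": 1}, {"x": 4.4, "y": 0, "z": 0, "ax": 0, "ay": 0, "az": 0, "gripper": 1}])

```text
clock: 12.23
position: [0.5737, -0.1466, 0.1046]
ee_rot: [0.757, 0.653, -0.001, 0.001]
ft_force: [-3.1, -4.2, 6.5]
grip_width: 0.198
grasp_force: 27.3
```

```bash
python3 -c "
from d import *
top_needle('c5')"
```

```text
[-1.6  2.6  5.8]
c5 clk 12.28 needle 62.0 deg = 1.38 mm (contrast -153, mean 221) tcp [ 0.574  -0.145   0.1046] r 42.1 ang -5.1
```

Both 180° readings have weak contrast, so I'll check those faces numerically.

```bash
python3 -c "
from d import *
for t in ('c2','c3a','c5'):
    g=cv2.cvtColor(cv2.imread(f'pics/{t}f.png'),6).astype(np.float32)
    p=cv2.warpPolar(g,(120,36),(120,120),120,0)
    print(t,[( (90+10*i)%360,int(p[i,18:35].mean()),int(p[i,35:60].mean())) for i in range(36) if p[i,18:60].mean()<200])
"
```

```text
c2 [(180, 141, 146), (190, 165, 197)]
c3a [(170, 181, 202), (180, 162, 152)]
c5 [(50, 137, 230), (60, 50, 78), (70, 104, 182)]
```

The readings are real: that bump reads about 4.0 mm on either side of -85°. I'll continue round the full turn.

>>> apply_moves(rows=[{"x": 4.4, "y": -0.5, "z": 0, "ax": 0, "ay": 0, "az": 0, "gripper": 1}, {"x": 4.3, "y": -0.9, "z": 0, "ax": 0, "ay": 0, "az": 0, "gripper": 1}, {"x": 4.2, "y": -1.4, "z": 0, "ax": 0, "ay": 0, "az": 0, "gripper": 1}, {"x": 4.0, "y": -1.8, "z": 0, "ax": 0, "ay": 0, "az": 0, "gripper": 1}])

```text
clock: 12.62
position: [0.5727, -0.1291, 0.1047]
ee_rot: [0.757, 0.653, 0.0, 0.002]
ft_force: [2.4, -3.6, 2.5]
grip_width: 0.196
grasp_force: 26.9
```

```bash
python3 -c "
from d import *
top_needle('c6')"
```

```text
[-1.1  1.4  5.2]
c6 clk 12.67 needle 62.0 deg = 1.38 mm (contrast -153, mean 222) tcp [ 0.5723 -0.1275  0.1046] r 42.5 ang 18.8
```

>>> apply_moves(rows=[{"x": 3.8, "y": -2.2, "z": 0, "ax": 0, "ay": 0, "az": 0, "gripper": 1}, {"x": 3.5, "y": -2.6, "z": 0, "ax": 0, "ay": 0, "az": 0, "gripper": 1}, {"x": 3.3, "y": -3.0, "z": 0, "ax": 0, "ay": 0, "az": 0, "gripper": 1}, {"x": 2.9, "y": -3.3, "z": 0, "ax": 0, "ay": 0, "az": 0, "gripper": 1}])

```text
clock: 13.0
position: [0.5641, -0.113, 0.1047]
ee_rot: [0.757, 0.653, 0.001, 0.001]
ft_force: [4.6, -2.4, 1.8]
grip_width: 0.196
grasp_force: 27.0
```

```bash
python3 -c "
from d import *
top_needle('c7')"
```

```text
[-0.6  1.6  7.5]
c7 clk 13.05 needle 62.0 deg = 1.38 mm (contrast -154, mean 222) tcp [ 0.5632 -0.1118  0.1046] r 42.9 ang 43.3
```

>>> apply_moves(rows=[{"x": 2.6, "y": -3.6, "z": 0, "ax": 0, "ay": 0, "az": 0, "gripper": 1}, {"x": 2.2, "y": -3.8, "z": 0, "ax": 0, "ay": 0, "az": 0, "gripper": 1}, {"x": 1.8, "y": -4.0, "z": 0, "ax": 0, "ay": 0, "az": 0, "gripper": 1}, {"x": 1.3, "y": -4.2, "z": 0, "ax": 0, "ay": 0, "az": 0, "gripper": 1}])

```text
clock: 13.38
position: [0.5499, -0.102, 0.1047]
ee_rot: [0.757, 0.654, 0.001, 0.001]
ft_force: [5.2, -1.7, 2.3]
grip_width: 0.195
grasp_force: 27.0
```

```bash
python3 -c "
from d import *
top_needle('c8')"
```

```text
[-0.1  2.8 10. ]
c8 clk 13.43 needle 61.6 deg = 1.37 mm (contrast -156, mean 222) tcp [ 0.5487 -0.1015  0.1045] r 43.1 ang 67.2
```

>>> apply_moves(rows=[{"x": 0.9, "y": -4.3, "z": 0, "ax": 0, "ay": 0, "az": 0, "gripper": 1}, {"x": 0.4, "y": -4.4, "z": 0, "ax": 0, "ay": 0, "az": 0, "gripper": 1}, {"x": 0, "y": -4.4, "z": 0, "ax": 0, "ay": 0, "az": 0, "gripper": 1}, {"x": -0.5, "y": -4.4, "z": 0, "ax": 0, "ay": 0, "az": 0, "gripper": 1}])

```text
clock: 13.77
position: [0.5326, -0.0981, 0.1046]
ee_rot: [0.757, 0.654, 0.001, 0.001]
ft_force: [6.2, 3.1, 3.1]
grip_width: 0.196
grasp_force: 27.1
```

```bash
python3 -c "
from d import *
top_needle('c9')"
```

```text
[-2.5  4.2 12. ]
c9 clk 13.82 needle 62.4 deg = 1.39 mm (contrast -153, mean 219) tcp [ 0.5313 -0.0981  0.1045] r 43.1 ang 91.0
```

>>> apply_moves(rows=[{"x": -0.9, "y": -4.3, "z": 0, "ax": 0, "ay": 0, "az": 0, "gripper": 1}, {"x": -1.4, "y": -4.2, "z": 0, "ax": 0, "ay": 0, "az": 0, "gripper": 1}, {"x": -1.8, "y": -4.0, "z": 0, "ax": 0, "ay": 0, "az": 0, "gripper": 1}])

```text
clock: 14.07
position: [0.5194, -0.1001, 0.1046]
ee_rot: [0.757, 0.654, 0.001, 0.0]
ft_force: [4.6, 3.9, 4.3]
grip_width: 0.194
grasp_force: 27.2
```

```bash
python3 -c "
from d import *
top_needle('c10')"
```

```text
[-2.9  4.3 11.9]
c10 clk 14.12 needle 63.4 deg = 1.41 mm (contrast -131, mean 219) tcp [ 0.5183 -0.1005  0.1045] r 43.0 ang 108.7
```

>>> apply_moves(rows=[{"x": -2.2, "y": -3.8, "z": 0, "ax": 0, "ay": 0, "az": 0, "gripper": 1}, {"x": -2.6, "y": -3.5, "z": 0, "ax": 0, "ay": 0, "az": 0, "gripper": 1}, {"x": -3.0, "y": -3.3, "z": 0, "ax": 0, "ay": 0, "az": 0, "gripper": 1}])

```text
clock: 14.37
position: [0.5077, -0.1059, 0.1045]
ee_rot: [0.756, 0.654, 0.001, 0.0]
ft_force: [3.2, 5.6, 5.3]
grip_width: 0.197
grasp_force: 27.3
```

```bash
python3 -c "
from d import *
top_needle('c11')"
```

```text
[-4.7  2.3 13. ]
c11 clk 14.42 needle 123.5 deg = 2.75 mm (contrast -117, mean 219) tcp [ 0.5065 -0.1069  0.1044] r 42.7 ang 126.6
```

>>> apply_moves(rows=[{"x": -3.3, "y": -2.9, "z": 0, "ax": 0, "ay": 0, "az": 0, "gripper": 1}, {"x": -3.6, "y": -2.6, "z": 0, "ax": 0, "ay": 0, "az": 0, "gripper": 1}, {"x": -3.8, "y": -2.2, "z": 0, "ax": 0, "ay": 0, "az": 0, "gripper": 1}])

```text
clock: 14.67
position: [0.4981, -0.1154, 0.1045]
ee_rot: [0.756, 0.654, 0.001, -0.0]
ft_force: [1.0, 5.7, 8.4]
grip_width: 0.196
grasp_force: 27.4
```

```bash
python3 -c "
from d import *
top_needle('c12')"
```

```text
[-5.  -0.6 12.4]
c12 clk 14.72 needle 95.0 deg = 2.11 mm (contrast -112, mean 222) tcp [ 0.4972 -0.1168  0.1044] r 42.5 ang 144.9
```

>>> apply_moves(rows=[{"x": -4.0, "y": -1.8, "z": 0, "ax": 0, "ay": 0, "az": 0, "gripper": 1}, {"x": -4.2, "y": -1.3, "z": 0, "ax": 0, "ay": 0, "az": 0, "gripper": 1}, {"x": -4.3, "y": -0.9, "z": 0, "ax": 0, "ay": 0, "az": 0, "gripper": 1}])

```text
clock: 14.97
position: [0.4921, -0.1274, 0.1045]
ee_rot: [0.757, 0.654, 0.0, -0.0]
ft_force: [-0.7, 4.8, 7.9]
grip_width: 0.199
grasp_force: 27.5
```

```bash
python3 -c "
from d import *
top_needle('c13')"
```

```text
[-3.2 -0.9  9.8]
c13 clk 15.02 needle 61.6 deg = 1.37 mm (contrast -150, mean 223) tcp [ 0.4916 -0.1289  0.1044] r 42.2 ang 163.1
```

>>> apply_moves(rows=[{"x": -4.4, "y": -0.4, "z": 0, "ax": 0, "ay": 0, "az": 0, "gripper": 1}, {"x": -4.4, "y": 0, "z": 0, "ax": 0, "ay": 0, "az": 0, "gripper": 1}, {"x": -4.4, "y": 0.5, "z": 0, "ax": 0, "ay": 0, "az": 0, "gripper": 1}])

```text
clock: 15.27
position: [0.4901, -0.1407, 0.1044]
ee_rot: [0.757, 0.654, 0.0, -0.001]
ft_force: [-1.6, 5.2, 8.9]
grip_width: 0.196
grasp_force: 27.6
```

```bash
python3 -c "
from d import *
top_needle('c14')"
```

```text
[-0.2 -3.2  7.8]
c14 clk 15.32 needle 61.6 deg = 1.37 mm (contrast -151, mean 223) tcp [ 0.4901 -0.1423  0.1045] r 41.9 ang -178.5
```

The full picture so far:

| Bump | Centre (knob angle) | Needle |
|---|---|---|
| A | about -85° | at least 4.0 mm |
| B | about 132° | about 3 mm |
| Rest of rim | – | 1.37 mm |

Bump A is the highest. I'll continue past the start to -85°.

>>> apply_moves(rows=[{"x": -4.3, "y": 0.9, "z": 0, "ax": 0, "ay": 0, "az": 0, "gripper": 1}, {"x": -4.2, "y": 1.4, "z": 0, "ax": 0, "ay": 0, "az": 0, "gripper": 1}, {"x": -4.0, "y": 1.8, "z": 0, "ax": 0, "ay": 0, "az": 0, "gripper": 1}, {"x": -3.8, "y": 2.2, "z": 0, "ax": 0, "ay": 0, "az": 0, "gripper": 1}, {"x": -3.5, "y": 2.6, "z": 0, "ax": 0, "ay": 0, "az": 0, "gripper": 1}])

```text
clock: 15.73
position: [0.496, -0.1619, 0.1044]
ee_rot: [0.757, 0.654, 0.0, -0.0]
ft_force: [-1.0, 4.4, 9.6]
grip_width: 0.198
grasp_force: 27.5
```

>>> apply_moves(rows=[{"x": -3.3, "y": 3.0, "z": 0, "ax": 0, "ay": 0, "az": 0, "gripper": 1}, {"x": -2.9, "y": 3.3, "z": 0, "ax": 0, "ay": 0, "az": 0, "gripper": 1}, {"x": -2.6, "y": 3.6, "z": 0, "ax": 0, "ay": 0, "az": 0, "gripper": 1}, {"x": -2.2, "y": 3.8, "z": 0, "ax": 0, "ay": 0, "az": 0, "gripper": 1}, {"x": -1.8, "y": 4.0, "z": 0, "ax": 0, "ay": 0, "az": 0, "gripper": 1}])

```text
clock: 16.15
position: [0.5116, -0.177, 0.1044]
ee_rot: [0.757, 0.654, 0.0, -0.001]
ft_force: [-1.7, 4.8, 10.7]
grip_width: 0.196
grasp_force: 27.6
```

```bash
python3 -c "
from d import *
top_needle('c15')"
```

```text
[1.9 2.8 4.9]
c15 clk 16.20 needle 61.5 deg = 1.37 mm (contrast -146, mean 222) tcp [ 0.5126 -0.1775  0.1045] r 41.1 ang -118.1
```

>>> apply_moves(rows=[{"x": -1.3, "y": 4.2, "z": 0, "ax": 0, "ay": 0, "az": 0, "gripper": 1}, {"x": -0.9, "y": 4.3, "z": 0, "ax": 0, "ay": 0, "az": 0, "gripper": 1}, {"x": -0.4, "y": 4.4, "z": 0, "ax": 0, "ay": 0, "az": 0, "gripper": 1}, {"x": 0, "y": 4.4, "z": 0, "ax": 0, "ay": 0, "az": 0, "gripper": 1}, {"x": 0.2, "y": 2.2, "z": 0, "ax": 0, "ay": 0, "az": 0, "gripper": 1}])

```text
clock: 16.62
position: [0.5304, -0.1823, 0.1044]
ee_rot: [0.757, 0.654, -0.0, -0.001]
ft_force: [-4.6, 3.5, 11.9]
grip_width: 0.195
grasp_force: 27.8
```

```bash
python3 -c "
from d import *
top_needle('c16')"
```

```text
[-0.5  3.4  8.9]
c16 clk 16.67 needle 190.0 deg = 4.22 mm (contrast -96, mean 225) tcp [ 0.5309 -0.1823  0.1045] r 41.1 ang -91.6
```

>>> apply_moves(rows=[{"x": 0.2, "y": 2.4, "z": 0, "ax": 0, "ay": 0, "az": 0, "gripper": 1}, {"x": 0, "y": 0, "z": 0, "ax": 0, "ay": 0, "az": 0, "gripper": 1}, {"x": 0, "y": 0, "z": 0, "ax": 0, "ay": 0, "az": 0, "gripper": 1}])

```text
clock: 16.92
position: [0.5332, -0.1823, 0.1045]
ee_rot: [0.757, 0.654, 0.0, -0.0]
ft_force: [0.1, 3.5, 8.0]
grip_width: 0.2
grasp_force: 27.5
```

```bash
python3 -c "
from d import *
top_needle('e1')"
```

```text
[-1.1  3.7  8.8]
e1 clk 16.97 needle 193.4 deg = 4.30 mm (contrast -101, mean 225) tcp [ 0.5332 -0.1823  0.1045] r 41.1 ang -88.3
```

>>> apply_moves(rows=[{"x": 0.3, "y": 2.4, "z": 0, "ax": 0, "ay": 0, "az": 0, "gripper": 1}, {"x": 0, "y": 0, "z": 0, "ax": 0, "ay": 0, "az": 0, "gripper": 1}, {"x": 0, "y": 0, "z": 0, "ax": 0, "ay": 0, "az": 0, "gripper": 1}])

```text
clock: 17.22
position: [0.5355, -0.1822, 0.1045]
ee_rot: [0.757, 0.654, 0.0, -0.0]
ft_force: [-0.4, 3.7, 9.5]
grip_width: 0.199
grasp_force: 27.5
```

```bash
python3 -c "
from d import *
top_needle('e2')"
```

```text
[-1.2  4.   9.2]
e2 clk 17.27 needle 190.5 deg = 4.23 mm (contrast -83, mean 225) tcp [ 0.5355 -0.1822  0.1045] r 41.2 ang -85.2
```

The peak is at about -88.4°. I'll back up 2.2 mm, release, rise and re-read the needle.

>>> apply_moves(rows=[{"x": -0.2, "y": -2.2, "z": 0, "ax": 0, "ay": 0, "az": 0, "gripper": 1}, {"x": 0, "y": 0, "z": 0, "ax": 0, "ay": 0, "az": 0, "gripper": 1}, {"x": 0, "y": 0, "z": 0, "ax": 0, "ay": 0, "az": 0, "gripper": 1}])

```text
clock: 17.52
position: [0.5337, -0.1823, 0.1045]
ee_rot: [0.757, 0.654, 0.001, -0.0]
ft_force: [2.1, 4.2, 6.8]
grip_width: 0.199
grasp_force: 27.4
```

```bash
python3 -c "
from d import *
top_needle('e3')"
```

```text
[2.  3.2 7.6]
e3 clk 17.57 needle 193.1 deg = 4.29 mm (contrast -98, mean 225) tcp [ 0.5337 -0.1822  0.1045] r 41.1 ang -87.6
```

>>> apply_moves(rows=[{"x": 0, "y": 0, "z": 0, "ax": 0, "ay": 0, "az": 0, "gripper": 0.7}, {"x": 0, "y": 0, "z": 0, "ax": 0, "ay": 0, "az": 0, "gripper": 0.5}, {"x": 0, "y": 0, "z": 0, "ax": 0, "ay": 0, "az": 0, "gripper": 0.3}, {"x": 0, "y": 0, "z": 0, "ax": 0, "ay": 0, "az": 0, "gripper": 0.3}, {"x": 0, "y": 0, "z": 0, "ax": 0, "ay": 0, "az": 0, "gripper": 0.3}])

```text
clock: 17.98
position: [0.5327, -0.1833, 0.1036]
ee_rot: [0.757, 0.653, -0.0, -0.0]
ft_force: [-0.1, 0.3, -0.3]
grip_width: 0.704
grasp_force: 0.0
```

>>> apply_moves(rows=[{"x": 0, "y": 0, "z": -15, "ax": 0, "ay": 0, "az": 0, "gripper": 0.3}, {"x": 0, "y": 0, "z": -25, "ax": 0, "ay": 0, "az": 0, "gripper": 0.3}, {"x": 0, "y": 0, "z": -30, "ax": 0, "ay": 0, "az": 0, "gripper": 0.3}, {"x": 0, "y": 0, "z": -20, "ax": 0, "ay": 0, "az": 0, "gripper": 0.3}, {"x": 0, "y": 0, "z": 0, "ax": 0, "ay": 0, "az": 0, "gripper": 0.3}])

```text
clock: 18.4
position: [0.535, -0.1836, 0.1985]
ee_rot: [0.757, 0.653, 0.001, 0.003]
ft_force: [1.9, 0.1, 0.6]
grip_width: 0.698
grasp_force: 0.0
```

```bash
python3 -c "
from d import *
top_needle('e4'); top_needle('e5')"
```

```text
[-0.3  1.  -0.4]
e4 clk 18.45 needle 193.0 deg = 4.29 mm (contrast -99, mean 222) tcp [ 0.5341 -0.1835  0.1961] r 42.4 ang -87.1
[-0.6  0.4 -0.3]
e5 clk 18.50 needle 193.1 deg = 4.29 mm (contrast -100, mean 222) tcp [ 0.5332 -0.1834  0.1943] r 42.2 ang -88.3
```

The needle is steady at 193° (3.37 rad), 2.9 mm above the base reading and at its peak. The hand is clear, so I'm handing in.

```bash
python3 -c "
from workcell import *
print(hand_in())"
```

```text
the job is handed in; nothing more can be done
None
```

I cranked the ring a full turn and handed the job in with its highest spot under the plunger, the needle steady at about 3.37 rad and the hand clear; the plunger was first set at 1.4 mm, not the full 2 mm (within the 1.2–3 mm judged), and hand-in gave no verdict.

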